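# Work the transit wedge out of a microscope stage

## Robot

A 6-joint arm with a two-finger parallel gripper is mounted at the origin on the work surface. World frame = base frame: x ahead of the robot, y to its left, z up, the work surface at z = 0. Lengths are in m, angles in degrees, forces in N, time in s.
With the tool pointing down it reaches from about 0.3 to 0.775 m from the base axis. Payload 14.6 kg.
Tool frame: the origin (TCP) lies midway between the tips of the shut fingers; the grasp point (between the pads) lies 19 mm behind it; z points along the fingers, y is the line along which they close (so a half turn about z gives the same grasp; the last joint's range is limited). The gripper opens to 85 mm and grips with 20 to 120 N. Pads are 22 mm wide; open, the fingers measure 114 mm over their backs; the gripper's body (76 mm by 85 mm) begins 54 mm behind the grasp point. The pads swing forward as they close: fully open they stand 13 mm farther back than shut.
Start: joints at [-75.149, 17.183, 87.147, -0, 75.671, -3.816], TCP at [0.176, -0.521, 0.231] pointing down, gripper open.
Joint ranges: [-173.82, 173.82], [-45.26, 126.66], [13.44, 144.39], [-59.66, 239.66], [0, 175.72], [-146.38, 146.38]. Speed limits (degrees/s): [127.2, 127.2, 147.25, 180, 180, 180].

## Interface

Orientations are given as [roll, pitch, yaw] about the fixed x, y, z axes, in that order (R = Rz(yaw) Ry(pitch) Rx(roll)).
In Python, from rig import env gives the robot as it stands.
- The arm moves only by the tool drive_tool, never from a script. Its argument "motion" is one flat list of numbers, 7 for each row, row after row: the shift along the tool's x, y, z in mm, then the turn, a rotation vector about the tool's x, y, z in degrees, then the closure, from 0 (fully open) to 1 (shut). In form: [dx, dy, dz, ax, ay, az, jaw, dx, dy, dz, ax, ay, az, jaw, ...]. A call has 1 to 10 rows; each row is the pose to reach, as a shift and turn from the pose commanded when the call began, along the tool's axes at that moment; what a row does not reach only later rows make up. A row lasts 1/8 s, in which the tool goes at most 62.5 mm and 10.7 degrees, less where a joint would pass 70% of its speed; a pose out of reach is approached as far as the arm can. A call with a gripper value outside its range is refused whole. The fingers move at their own pace and stop on an object; the grip force is fixed at half the most. Time passes only in rows, so rows that repeat a pose let the fingers close. It gives the time, the measured TCP pose, the force, the opening and the grip force at its end, in the units of the state.
- env.observe(): the state, without advancing time (a new reading comes with each control period).
- env.get_image(name): name is "scene" or "top" or "wrist"; returns the picture (420x560x3 uint8, blue, green, red); there is no depth.
- env.camera_info(name): a dict with "K" (3x3 intrinsics, pixels), "D" ([k1, k2, p1, p2, k3] as OpenCV has them; the pictures are not rectified), "extrinsics" (4x4, takes a point from camera to world coordinates). Camera axes: x right, y up, looking along -z (the intrinsics and any distortion apply to the point x, -y, -z); pixel columns grow to the right and rows downward; lengths in m; the calibration is good to about 2 mm. A picture is of the moment at which its call begins: read the wrist's pose just before it. camera_info takes no time and is no camera call; for the wrist camera it gives the pose at the moment of the call.
- env.hand_in(): hands the job in; it is judged then, once.
Trained networks look in the newest picture that a camera, given by its name, has taken for a name from the list of things; names that differ only in an ending like _2 or _b are one class to them, and where a whole thing is asked for, a point or a joint stands for the part that bears it (a point fixed in the world has none). Each returns a list of dicts, best first, with "confidence" (0 to 1); they miss things now and then, are a little off and sometimes report something else, mostly with a low value. They report only what shows in the picture. A call takes as long as a camera call. They do not tell look-alikes from the thing itself.
- env.recognise(camera, name): "rect" ([left, top, right, bottom] in pixels, round what is visible of it).
- env.regions_of(camera, name): "pixels" (420x560 bool, what is visible of it) and "rect" ([left, top, right, bottom] in pixels, round what is visible of it).
The state is a dict: "t": time; "joint_positions": joint angles; "qd": joint speeds; "joint_efforts": joint torques, N m; "position": TCP position; "ee_rot": TCP orientation; "wrist_force": force on the tool from outside, world axes, zero at the start; "torque": the same for the moment, N m; "finger_gap": opening from 0.0 (shut) to 1.0 (fully open); "grip_force": force on a finger pad.
Only numpy, scipy, OpenCV 4.12 (cv2) and the standard library are available. Lean on these libraries where they do the work, as an engineer would, in place of code of your own. Each camera call takes 0.05 s, during which the arm holds its last target. There are 200 camera calls.

## Task

The microscope stage unit on the bench is still locked by its wooden transit wedge, the one with the upright grip, jammed nose-first under the black plate between two stiff steel cheeks. A straight pull only jams it: hold it by the grip and pull it sideways one way and then the other until both cheeks have been pushed well back, then bring it to the middle again and slide it straight out along the bench, away from the plate, until its nose is past the cheeks. Let go and leave it standing on the bench.

Things in the scene. Friction and masses are not known exactly. Their poses are not given: they have to be found in the camera images.
- wedge_grip (a point): On the upright wooden grip (26 long in x, 20 wide in y, up to z = 86 mm; this point z 60, on its axis) of the light wooden wedge. +x to its thin nose, z up. Wedge: 120 long, 44 wide, stands on the bench; top slopes from 34 mm at the thick end (52 mm behind this point) to 12 mm at the nose (68 mm ahead). Each flank has a notch 7 deep, 13 to 29 mm ahead. 0.13 kg. A loose wedge has no grip: not it.
- stage_unit: Fixed unit: black plate 120 x 190, z 19 to 31 mm, from x = 32; grey guide blocks 26 high in front at x -3 to 33, |y| 52 to 92. Origin on the bench midway between the cheeks; +x points under the plate, +y left, z up. The wedge starts centred and aligned, its grip at x = -8, and comes out along -x; it cannot be lifted while its nose is under the plate (2 mm play).
- cheek_left (a joint): Steel cheek on the unit's +y side (x 7 to 19, z 4 to 20 mm), its end in the wedge's left notch. In m: 0 in (0.3 mm off the notch floor), 0.011 fully back, a hard stop; starts at 0 to 0.0015. Slides along y with about 2 N, stays where pushed, no spring; pulling the wedge to +y pushes it back. Over 0.0067 it clears the centred wedge; 0.011 on both sides gives 4 mm play each way.
- cheek_right (a joint): The same steel cheek on the unit's -y side, in the wedge's right notch: its value grows as the wedge is pulled to -y.
Not all that is in view belongs to the job. What is shaped like the part that bears wedge_grip but white is not meant.

How it is judged:
By the outcome, as a careful person would: the job done as asked, in the order asked, and still so for the second after the job is handed in, with the robot touching nothing.
It also fails if it takes over 35 s, if anything falls off the work surface, if the arm or the gripper's body presses on something with over 40 N, if the wrist force passes 120 N, or if a joint passes its speed limit or range.

## Working session

There is one attempt and no reset: what is moved stays moved. The work goes in short steps, Python scripts to look and compute and a tool call to move; the robot and the scene stay as the last step left them, time stands still between calls to the robot, and variables do not carry over. Pictures are saved under pics/ and viewed, at most 10 in all, crops included, and the job is handed in when it is done.

Besides the shell and the picture viewer there is one more tool, called after "Call:" as name(argument=value, ...), one argument or row to a line, values as JSON. drive_tool: Moves the arm, as the interface text tells. Its arguments: {"type":"object","properties":{"motion":{"type":"array","items":{"type":"number"}}},"required":["motion"]}

```bash
ls; mkdir -p pics
cat > h.py <<'E'
import numpy as np, cv2
from rig import env
def ray(cam,px,info=None):
    i=info or env.camera_info(cam); K=np.array(i["K"],float);D=np.array(i["D"],float);T=np.array(i["extrinsics"])
    p=cv2.undistortPoints(np.array([[px]],float),K,D)[0,0]
    d=T[:3,:3]@np.array([p[0],-p[1],-1]); return T[:3,3],d/np.linalg.norm(d)
def atz(cam,px,z,info=None):
    o,d=ray(cam,px,info); return o+d*(z-o[2])/d[2]
def tri(rs):
    A=sum(np.eye(3)-np.outer(d,d) for o,d in rs); b=sum((np.eye(3)-np.outer(d,d))@o for o,d in rs)
    return np.linalg.solve(A,b)
def proj(cam,P,info=None):
    i=info or env.camera_info(cam);T=np.linalg.inv(np.array(i["extrinsics"]));P=np.atleast_2d(P)@T[:3,:3].T+T[:3,3]
    return cv2.projectPoints(P*[1,-1,-1],np.zeros(3),np.zeros(3),np.array(i["K"],float),np.array(i["D"],float))[0][:,0]
E
python3 - <<'E'
from h import *
ims=[]
for c in ("scene","top"):
    im=env.get_image(c); cv2.imwrite(f"pics/{c}0.png",im)
    for n in ("wedge_grip","stage_unit","cheek_left"):
        for r in env.regions_of(c,n)[:4]:
            m=r["pixels"]; ys,xs=np.nonzero(m); print(c,n,round(r["confidence"],2),np.round(r["rect"]),xs.mean().round(),ys.mean().round(),im[m].mean(0).round())
print(env.observe())
E
```

```text
pics
scene wedge_grip 0.93 [293. 157. 354. 224.] 320.0 190.0 [133. 139. 141.]
scene wedge_grip 0.83 [254. 236. 300. 300.] 277.0 268.0 [ 69.  95. 116.]
scene wedge_grip 0.76 [127. 189. 201. 270.] 164.0 230.0 [131. 137. 138.]
scene stage_unit 0.91 [218. 265. 399. 399.] 303.0 331.0 [34. 32. 32.]
scene cheek_left 0.73 [299. 279. 324. 294.] 309.0 285.0 [120. 120. 117.]
top wedge_grip 0.8 [214. 250. 261. 320.] 237.0 285.0 [109. 115. 114.]
top wedge_grip 0.6 [356. 204. 413. 265.] 384.0 235.0 [103. 109. 108.]
top wedge_grip 0.56 [278. 145. 311. 200.] 293.0 173.0 [45. 71. 87.]
top stage_unit 0.75 [220.  78. 340. 173.] 283.0 122.0 [33. 32. 31.]
{'t': 0.4, 'joint_positions': array([-7.51479406e+01,  1.71863227e+01,  8.71529004e+01,  9.92236743e-05,
        7.56708657e+01, -3.81694665e+00]), 'qd': array([ 0.00633685, -0.04465519, -0.02634701, -0.06960374, -0.00912998,
        0.00060367]), 'joint_efforts': array([-6.00269395e-04, -5.42873204e+01, -3.61657727e+01, -9.58276701e-05,
        1.23916354e-03,  2.95954101e-05]), 'position': array([ 0.17603007, -0.52101478,  0.23120431]), 'ee_rot': array([-1.79989940e+02, -7.67527910e-04,  1.86689814e+01]), 'wrist_force': array([ 0.15479148, -0.08319783,  0.75904234]), 'torque': array([0.00557734, 0.05094685, 0.02948184]), 'grip_force': 0.0, 'finger_gap': 0.99739229815912}
```

View pics/scene0.png

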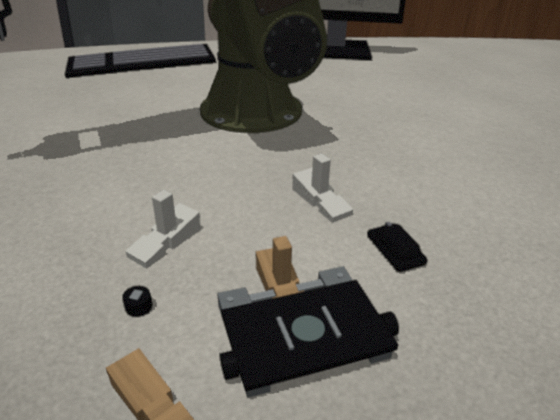

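View pics/top0.png

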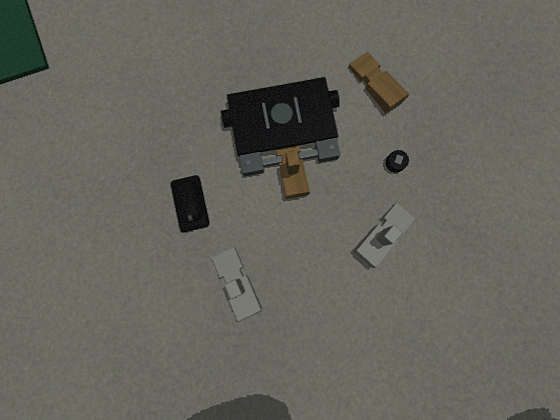

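The scene shows three things bearing a grip, plus one loose wedge:
- **Wooden, nose under the black plate:** scene (277,268), top (293,173). This is the one that fits.
- **White look-alikes:** scene (164,230) and (320,190), top (384,235) and (237,285).
- **Loose wooden wedge without a grip:** scene (145,385), top (379,82).

I'll confirm the wooden one in an enlarged crop.

Run:
```python
from h import *
a=cv2.imread("pics/scene0.png")[225:325,210:310]; b=cv2.imread("pics/top0.png")[110:210,240:340]
cv2.imwrite("pics/crop0.png",cv2.resize(np.hstack([a,b]),None,fx=4,fy=4,interpolation=cv2.INTER_CUBIC))
for p in [(227,93),(327,78),(338,140),(236,155)]: print(atz("top",p,.031).round(4))
for p in [(283,197),(309,193)]: print(atz("top",p,.034).round(4))
```

```text
[0.7545 0.1024 0.031 ]
[ 0.7812 -0.0855  0.031 ]
[ 0.6599 -0.1019  0.031 ]
[0.6345 0.0854 0.031 ]
[0.5546 0.0007 0.034 ]
[ 0.5612 -0.046   0.034 ]
```

View pics/crop0.png

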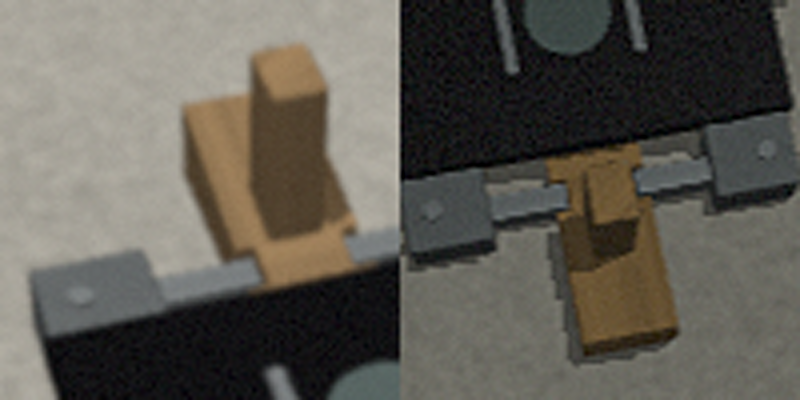

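The crop confirms it: the wooden wedge with the upright grip sits under the plate, with a steel cheek in each notch. The grip's top is at about (282,243) in scene and (293,158) in top.

Run:
```python
from h import *
rs=[ray("scene",(282,243.2)),ray("top",(293,157.8))]; P=tri(rs); print("griptop",P,[np.linalg.norm(np.cross(P-o,d)).round(4) for o,d in rs])
# goal: above grip, TCP 90mm above
from scipy.spatial.transform import Rotation as R
s=env.observe(); Rt=R.from_euler("xyz",s["ee_rot"],degrees=True)
for yaw in (7.8,-172.2):
    G=R.from_euler("xyz",[180,0,yaw],degrees=True); print(yaw,(Rt.inv()*G).as_rotvec(degrees=True))
print(Rt.inv().apply(np.array([P[0]-.03,P[1],.19])-s["position"])*1000)
print(env.camera_info("wrist")["extrinsics"], Rt.as_matrix())
```

```text
griptop [ 0.61248826 -0.01666998  0.08291761] [np.float64(0.0006), np.float64(0.0006)]
7.8 [-1.01027414e-02  1.88975865e-04  1.08689815e+01]
-172.2 [-2.79757728e-04 -1.49559838e-02 -1.69131018e+02]
[ 546.5121608  -347.69347904   41.2726827 ]
[[ 3.19257345e-01  8.99823112e-01  2.97309796e-01  2.53367138e-01]
 [-9.47667984e-01  3.03015257e-01  1.00534301e-01 -4.94548722e-01]
 [ 3.73683776e-04 -3.13847289e-01  9.49473401e-01  3.74519803e-01]
 [ 0.00000000e+00  0.00000000e+00  0.00000000e+00  1.00000000e+00]] [[ 9.47383711e-01  3.20100144e-01 -4.35128922e-05]
 [ 3.20100146e-01 -9.47383696e-01  1.70631894e-04]
 [ 1.33958891e-05 -1.75582360e-04 -9.99999984e-01]]
```

Call:
drive_tool(
  motion=[546, -348, 35, 0, 0, 10.9, 0, 546, -348, 35, 0, 0, 10.9, 0, 546, -348, 35, 0, 0, 10.9, 0, 546, -348, 35, 0, 0, 10.9, 0, 546, -348, 35, 0, 0, 10.9, 0, 546, -348, 35, 0, 0, 10.9, 0, 546, -348, 35, 0, 0, 10.9, 0, 546, -348, 35, 0, 0, 10.9, 0, 546, -348, 35, 0, 0, 10.9, 0, 546, -348, 35, 0, 0, 10.9, 0],
)

```text
t: 1.65
position: [0.567, -0.0347, 0.1977]
ee_rot: [180.0, -0.0, 7.8]
wrist_force: [0.1, -0.6, 1.1]
finger_gap: 0.998
grip_force: 0.0
```

Call:
drive_tool(
  motion=[0, 0, 0, 0, 0, 0, 0, 0, 0, 0, 0, 0, 0, 0, 0, 0, 0, 0, 0, 0, 0, 0, 0, 0, 0, 0, 0, 0],
)

```text
t: 2.15
position: [0.5656, -0.0374, 0.198]
ee_rot: [180.0, -0.0, 7.7]
wrist_force: [0.4, -0.5, 0.9]
finger_gap: 0.997
grip_force: 0.0
```

Run:
```python
from h import *
import pickle
i=env.camera_info("wrist"); im=env.get_image("wrist"); cv2.imwrite("pics/w1.png",im); pickle.dump(i,open("w1.pkl","wb"))
for r in env.regions_of("wrist","wedge_grip")[:3]: print(r["confidence"],r["rect"])
print(proj("wrist",[[.6125,-.0167,.083]],i),env.observe()["position"])
```

```text
0.97 [335.9, 217.9, 436.2, 312.7]
0.81 [132.9, 246.4, 201.9, 341.5]
0.58 [244.4, 105.6, 286.7, 200.1]
[[262.8854403  154.96118394]] [ 0.56574303 -0.03714504  0.19794616]
```

View pics/w1.png

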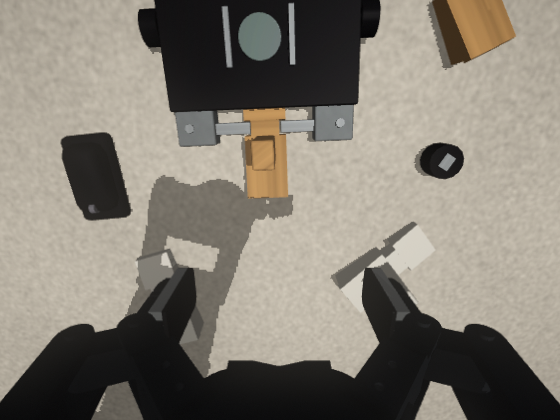

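Run:
```python
import cv2
im=cv2.imread("pics/w1.png")[90:210,165:365]
cv2.imwrite("pics/w1c.png",cv2.resize(im,None,fx=4,fy=4,interpolation=cv2.INTER_CUBIC))
```

```text
(no output)
```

View pics/w1c.png

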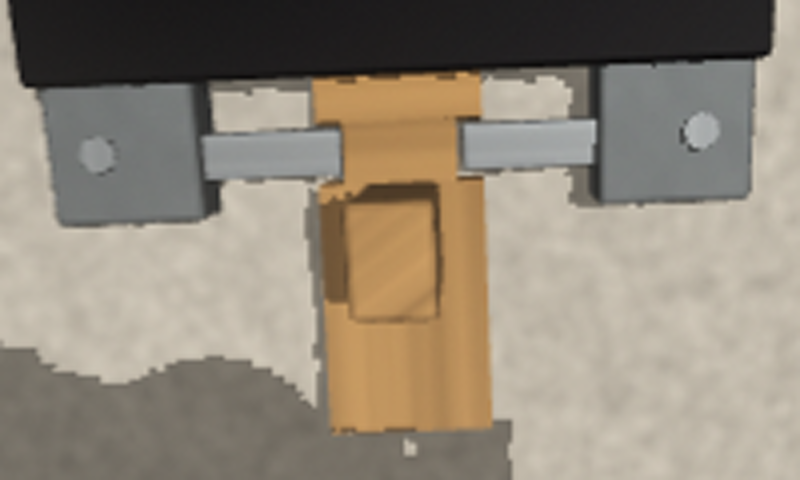

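Run:
```python
from h import *
import pickle
from scipy.spatial.transform import Rotation as R
i=pickle.load(open("w1.pkl","rb"))
W=lambda x,y:(165+x/4-.4,90+y/4-.4)
A=lambda x,y,z:atz("wrist",W(x,y),z,i)
rw=[ray("wrist",W(392,260),i)]
rs=[ray("scene",(282,243.2)),ray("top",(293,157.8))]+rw;P=tri(rs);print("grip top 3view",P,[np.linalg.norm(np.cross(P-o,d)).round(4) for o,d in rs]); print("wrist@86",A(392,260,.086))
def yaw(a,b): v=a-b; return np.degrees(np.arctan2(-v[0],v[1]))
e=[(A(22,86,.031),A(772,54,.031)),(A(60,225,.026),A(750,200,.026)),(A(97,155,.028),A(701,131,.028)),(A(332,432,.034),A(492,428,.034))]
for a,b in e: print("edge yaw",yaw(a,b),"mid",(a+b)/2,"len",np.linalg.norm(a-b))
g=[A(*p,.086) for p in [(345,202),(434,196),(438,318),(352,322)]]; print(np.linalg.norm(g[0]-g[1]),np.linalg.norm(g[1]-g[2]),np.degrees(np.arctan2(*((g[0]+g[1]-g[2]-g[3])[[1,0]]))))
y=np.radians(np.mean([yaw(*e[0]),yaw(*e[1]),yaw(*e[2])])); u=np.array([np.cos(y),np.sin(y)])
print("grip from plate edge",(e[0][0]+e[0][1])[:2]/2-.040*u,"from blocks",(e[1][0]+e[1][1])[:2]/2-.005*u,"from thick end",(e[3][0]+e[3][1])[:2]/2+.052*u)
print(env.observe()["position"],env.observe()["ee_rot"])
```

```text
grip top 3view [ 0.61260424 -0.01658789  0.08292571] [np.float64(0.0005), np.float64(0.0007), np.float64(0.0002)]
wrist@86 [ 0.61316861 -0.01652635  0.086     ]
edge yaw 9.914766572675791 mid [ 0.65312866 -0.00982281  0.031     ] len 0.18861482591599987
edge yaw 9.645025775677391 mid [ 0.61818811 -0.01593673  0.026     ] len 0.18262897755364613
edge yaw 9.798249469994204 mid [ 0.63556512 -0.01243177  0.028     ] len 0.15606209536242557
edge yaw 9.106981290928468 mid [ 0.56156231 -0.02532066  0.034     ] len 0.04366244247858434
0.019027235011391728 0.02611346752539269 9.308286051321822
grip from plate edge [ 0.61371068 -0.01662156] from blocks [ 0.61326086 -0.01678657] from thick end [ 0.61280568 -0.01648228]
[ 0.56574303 -0.03714504  0.19794616] [ 1.79995698e+02 -2.45001872e-02  7.70985152e+00]
```

Call:
drive_tool(
  motion=[49.6, -14, 70, 0, 0, -2, 0, 49.6, -14, 70, 0, 0, -2, 0, 49.6, -14, 100, 0, 0, -2, 0, 49.6, -14, 130, 0, 0, -2, 0, 49.6, -14, 158, 0, 0, -2, 0, 49.6, -14, 158, 0, 0, -2, 0, 49.6, -14, 158, 0, 0, -2, 0, 49.6, -14, 158, 0, 0, -2, 0],
)

```text
t: 3.25
position: [0.6138, -0.0161, 0.0412]
ee_rot: [180.0, -0.1, 9.8]
wrist_force: [-0.4, 1.2, 0.2]
finger_gap: 1.002
grip_force: 0.0
```

Call:
drive_tool(
  motion=[0, 0, 0, 0, 0, 0, 1, 0, 0, 0, 0, 0, 0, 1, 0, 0, 0, 0, 0, 0, 1, 0, 0, 0, 0, 0, 0, 1, 0, 0, 0, 0, 0, 0, 1, 0, 0, 0, 0, 0, 0, 1, 0, 0, 0, 0, 0, 0, 1, 0, 0, 0, 0, 0, 0, 1],
)

```text
t: 4.25
position: [0.6132, -0.016, 0.0397]
ee_rot: [-180.0, -0.0, 9.8]
wrist_force: [-0.6, 0.6, 0.6]
finger_gap: 0.226
grip_force: 61.0
```

Call:
drive_tool(
  motion=[0, -2, 0, 0, 0, 0, 1, 0, -4, 0, 0, 0, 0, 1, 0, -6, 0, 0, 0, 0, 1, 0, -8, 0, 0, 0, 0, 1, 0, -9.5, 0, 0, 0, 0, 1, 0, -9.5, 0, 0, 0, 0, 1, 0, -9.5, 0, 0, 0, 0, 1],
)

```text
t: 5.12
position: [0.6115, -0.0064, 0.0397]
ee_rot: [-180.0, 0.0, 9.8]
wrist_force: [-0.4, -0.4, 1.9]
finger_gap: 0.225
grip_force: 61.3
```

Call:
drive_tool(
  motion=[0, -0.6, 0, 0, 0, 0, 1, 0, -1.2, 0, 0, 0, 0, 1, 0, -1.5, 0, 0, 0, 0, 1],
)

```text
t: 5.5
position: [0.6113, -0.0052, 0.0397]
ee_rot: [180.0, -0.0, 9.8]
wrist_force: [0.4, -4.7, 3.2]
finger_gap: 0.227
grip_force: 61.2
```

Call:
drive_tool(
  motion=[0, 3, 0, 0, 0, 0, 1, 0, 7, 0, 0, 0, 0, 1, 0, 11, 0, 0, 0, 0, 1, 0, 13, 0, 0, 0, 0, 1, 0, 15, 0, 0, 0, 0, 1, 0, 17, 0, 0, 0, 0, 1, 0, 19, 0, 0, 0, 0, 1, 0, 20.5, 0, 0, 0, 0, 1, 0, 20.5, 0, 0, 0, 0, 1],
)

```text
t: 6.62
position: [0.6148, -0.0255, 0.0397]
ee_rot: [180.0, -0.0, 9.8]
wrist_force: [0.1, 2.5, 2.0]
finger_gap: 0.227
grip_force: 61.3
```

Call:
drive_tool(
  motion=[0, 0.5, 0, 0, 0, 0, 1, 0, 1, 0, 0, 0, 0, 1, 0, 1.5, 0, 0, 0, 0, 1],
)

```text
t: 7.0
position: [0.615, -0.0268, 0.0397]
ee_rot: [-180.0, 0.0, 9.8]
wrist_force: [0.2, 2.9, 2.4]
finger_gap: 0.226
grip_force: 61.3
```

Call:
drive_tool(
  motion=[0, -3, 0, 0, 0, 0, 1, 0, -6, 0, 0, 0, 0, 1, 0, -9, 0, 0, 0, 0, 1, 0, -11, 0, 0, 0, 0, 1, 0, -11, 0, 0, 0, 0, 1, 0, -11, 0, 0, 0, 0, 1],
)

```text
t: 7.75
position: [0.6131, -0.0157, 0.0397]
ee_rot: [-180.0, 0.0, 9.8]
wrist_force: [0.5, 2.2, 0.8]
finger_gap: 0.228
grip_force: 61.3
```

Run:
```python
from h import *
im=env.get_image("wrist"); cv2.imwrite("pics/w2.png",im); print(env.observe()["position"])
```

```text
[ 0.61309954 -0.01574954  0.03963647]
```

View pics/w2.png

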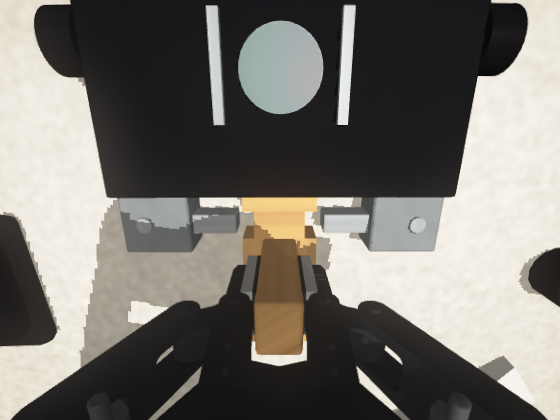

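Both cheeks now stand clear of the centred wedge. In the wrist picture the cheek ends are at columns 239 and 321 and the wedge flanks at 242 and 317. Next I slide it out.

Call:
drive_tool(
  motion=[-3, 0, 0, 0, 0, 0, 1, -7, 0, 0, 0, 0, 0, 1, -12, 0, 0, 0, 0, 0, 1, -18, 0, 0, 0, 0, 0, 1, -24, 0, 0, 0, 0, 0, 1, -30, 0, 0, 0, 0, 0, 1],
)

```text
t: 8.55
position: [0.5831, -0.0211, 0.0397]
ee_rot: [-180.0, -0.0, 9.8]
wrist_force: [0.9, 0.7, 0.2]
finger_gap: 0.227
grip_force: 61.0
```

Call:
drive_tool(
  motion=[-8, 0, 0, 0, 0, 0, 1, -16, 0, 0, 0, 0, 0, 1, -24, 0, 0, 0, 0, 0, 1, -32, 0, 0, 0, 0, 0, 1, -40, 0, 0, 0, 0, 0, 1, -50, 0, 0, 0, 0, 0, 1, -60, 0, 0, 0, 0, 0, 1, -70, 0, 0, 0, 0, 0, 1, -70, 0, 0, 0, 0, 0, 1, -70, 0, 0, 0, 0, 0, 1],
)

```text
t: 9.8
position: [0.5145, -0.0329, 0.0397]
ee_rot: [-180.0, 0.0, 9.8]
wrist_force: [-1.8, -0.1, 2.5]
finger_gap: 0.228
grip_force: 61.0
```

Call:
drive_tool(
  motion=[0, 0, 0, 0, 0, 0, 0.5, 0, 0, 0, 0, 0, 0, 0, 0, 0, 0, 0, 0, 0, 0, 0, 0, 0, 0, 0, 0, 0, 0, 0, 0, 0, 0, 0, 0, 0, 0, 0, 0, 0, 0, 0],
)

```text
t: 10.55
position: [0.5146, -0.0329, 0.0397]
ee_rot: [180.0, -0.0, 9.8]
wrist_force: [0.2, 0.8, -0.3]
finger_gap: 1.0
grip_force: 0.0
```

Call:
drive_tool(
  motion=[0, 0, -20, 0, 0, 0, 0, 0, 0, -50, 0, 0, 0, 0, 0, 0, -90, 0, 0, 0, 0, 0, 0, -130, 0, 0, 0, 0, 0, 0, -150, 0, 0, 0, 0, 0, 0, -150, 0, 0, 0, 0, 0, 0, -150, 0, 0, 0, 0],
)

```text
t: 11.42
position: [0.5142, -0.0329, 0.1885]
ee_rot: [-180.0, 0.1, 9.8]
wrist_force: [-1.4, -0.0, -0.9]
finger_gap: 1.0
grip_force: 0.0
```

Run:
```python
from h import *
im=env.get_image("wrist"); cv2.imwrite("pics/w3.png",im); print(env.observe()["position"],env.observe()["wrist_force"])
```

```text
[ 0.51414635 -0.03286088  0.18836527] [-0.40877361  0.60437463  0.37355157]
```

View pics/w3.png

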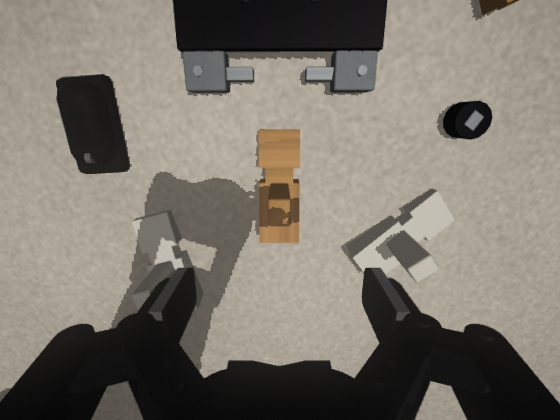

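The wedge stands free on the bench. Its nose is at row 130, well clear of the cheeks at row 75, both cheeks are pushed back, and the gripper is clear of everything.

```bash
python3 -c "
from rig import env
print(env.hand_in())"
```

```text
the job is handed in; nothing more can be done
None
```

The job is handed in at about 11.5 s: both cheeks were pushed back, left then right, and the wedge was recentred, slid straight out 100 mm and left standing upright on the bench with the gripper clear.

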